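# Weigh the empty film reel on the sprung-hook scale

### The arm

A 7-joint arm with a two-finger parallel gripper is mounted at the origin on the work surface. World frame = base frame: x ahead of the robot, y to its left, z up, the work surface at z = 0. Lengths are in m, angles in rad, forces in N, time in s.
With the tool pointing down it reaches from about 0.4 to 0.925 m from the base axis. Payload 4.1 kg.
Tool frame: the origin (TCP) lies on the centre line of the jaws, within the pads' length; the fingertips stand 22 mm ahead of it and the grasp point (between the pads) lies 3 mm ahead of it; z points along the fingers, y is the direction in which the jaws open and shut (so a half turn about z gives the same grasp; the last joint's range is limited). The gripper opens to 85 mm and grips with 20 to 120 N. Pads are 22 mm wide; open, the fingers measure 114 mm over their backs; the gripper's body (76 mm by 85 mm) begins 54 mm behind the grasp point. The pads swing forward as they close: fully open they stand 13 mm farther back than shut.
Start: joints at [1.163, 0.398, 0.045, 1.537, -0.019, 1.207, -0.051], TCP at [0.198, -0.619, 0.253] pointing down, gripper open.
Joint ranges: [-2.82, 2.82], [-0.49, 2.23], [-1.37, 1.46], [0, 2.46], [-1.36, 4.5], [0.23, 2], [-2.94, 2.94]. Speed limits (rad/s): [2.57, 2.57, 3.14, 3.14, 3.14, 3.14, 3.14].

### API

Orientations are given as a rotation vector (axis times angle).
In Python, from bench import r gives the robot as it stands. Calls block until the motion is done:
- r.move_pose(position, orientation): joint-space move of the TCP to a pose.
- r.servo_line(position, rot=None, v=0.15, threshold=None): straight line of the TCP; rot=None keeps the orientation; v is the mean speed in m/s. With threshold (N) it stops when the force on the tool has changed by that much, and returns True; else False.
- r.set_joints(angles): joint-space move.
- r.grip(opening, grip_force=None): finger opening in m; grip_force is the grip in N (None keeps the last); returns when the fingers have stopped.
- r.pause(seconds).
- r.inverse_kinematics(position, orientation): joint angles nearest the present ones, or None.
- r.read_state(): the state.
- r.grab_frame(name): name is "side" or "top"; returns the picture (420x560x3 uint8, red, green, blue); there is no depth.
- r.calibration(name): a dict with "mtx" (3x3 intrinsics, pixels), "origin" and "rotation" of the camera in the world. Camera axes: x right, y down, z forward; pixel columns grow to the right and rows downward; lengths in m; the calibration is good to about 2 mm. A picture is of the moment at which its call begins. calibration takes no time and is no camera call.
A pose or a line that the arm cannot do raises r.MotionError and nothing moves.
- r.sign_off(): hands the job in, once; it reports no verdict.
Trained networks look in the newest picture that a camera, given by its name, has taken for a name from the list of things; names that differ only in an ending like _2 or _b are one class to them, and where a whole thing is asked for, a point or a joint stands for the part that bears it (a point fixed in the world has none). Each returns a list of dicts, best first, with "p" (0 to 1); they miss things now and then, are a little off and sometimes report something else, mostly with a low value. They report only what shows in the picture. A call takes as long as a camera call.
- r.boxes_of(target, camera): "extent" ([left, top, width, height] in pixels, round what is visible of it).
- r.outline_of(target, camera): "pixels" (420x560 bool, what is visible of it) and "extent" ([left, top, width, height] in pixels, round what is visible of it).
- r.place_of(target, camera): "location" ([column, row] in pixels: a listed point, or the origin of a listed thing).
The state is a dict: "time": time; "q": joint angles; "joint_velocities": joint speeds; "effort": joint torques, N m; "position": TCP position; "eef_rot": TCP orientation; "wrist_force": force on the tool from outside, world axes, zero at the start; "ft_torque": the same for the moment, N m; "opening": finger opening in m.
Only numpy, scipy, OpenCV 4.12 (cv2) and the standard library are available. Lean on these libraries where they do the work, as an engineer would, in place of code of your own. Each camera call takes 0.05 s, during which the arm holds its last target. There are 200 camera calls.

### The job

Weigh the empty steel film reel: take it out of its cradle, thread its centre hole over the scale's sprung hook and lower it gently until the hook carries the whole weight before you let go, so that the hook neither drops nor bounces. When it hangs free and the hook has come to rest, press the key on the readout console to take the reading, and leave the reel hanging. Do not disturb the other things on the bench.

Things in the scene. Friction and masses are not known exactly. Their poses are not given: they have to be found in the camera images.
- reel: empty film reel standing on its rim in the cradle: two plain steel flanges 130 mm across, 3 mm thick, 40 mm over their outer faces, on a black hub 48 mm across with a round bore 28 mm wide right through. Origin: middle of the reel, in the bore; x axis: along the bore, level. Mass unknown, 0.20 to 0.70 kg. Grip it across the flanges (40 mm) at the top, in the outer 30 mm of the rim; 30 N is safe
- cradle: fixed wooden cradle 100 x 150 mm with two steel rods parallel to its x axis on which the reel stands, bore along the cradle's x, reel centre 84 mm above the bench. Origin: centre of the underside. A reel raised 40 mm is clear of it
- hook_seat (a point): point on top of the hook's level bar where the reel should hang, within 25 mm either way along the bar; sinks with the hook. z up; x axis along the bar from its open end to the column. Bar: steel, 8 mm thick, its top 199 mm above the bench unloaded. The reel goes on from the open end (from -x), bore along the bar. Hanging, the reel's centre is 14 mm below this point
- hook_tip (a point): top of the upturned lip at the bar's open end: 44 mm from the seat to -x and 9 mm higher than the bar's top; the lip is the last 12 mm of the bar and 8 mm thick, so lip and bar together are 17 mm high and the bore clears them by 5 mm above and below
- hook (a joint): how far the hook is pushed down, m: 0 unloaded (upper stop), lower stop 0.1. Spring 100 N/m, no preload: 10 mm per newton, so the reel's own weight takes it 20 to 69 mm down. Lightly damped: left alone it swings 2 to 3 s. Delicate: it must never move faster than 0.06 m/s either way nor go past 0.09, and the scale must never take over 15 N
- scale: fixed sprung-hook scale: grey base plate 240 x 160 x 15 mm, column at its +x end (front 93 mm beyond the hook seat, 64 mm wide, top 223 mm above the bench) that guides the hook. Origin: under the plate, 20 mm to +x of the hook seat; x axis from the hook's open end to the column
- key (a joint): travel of the console's white round key, m: 0 up, 0.006 fully down (5 N, springs back). Counts as pressed beyond 0.004. Press only when the reel hangs and the hook is at rest
- key_top (a point): centre of the top face of the key, 28 mm across, pressed straight down
- console: fixed grey readout console 120 x 150 mm, 30 mm high, with a display hump 46 mm high over its far half (+x) and the key on the near half. Origin: centre of its underside
- tape: roll of clear tape, ring 64 mm across, 24 high, lying flat, bystander, leave alone
- loupe: black magnifier loupe, 44 mm across, 45 high, standing, bystander, leave alone
- tin: closed round steel tin, 90 mm across, 32 high, bystander, leave alone
- bottle: small glass bottle with green cap, 40 mm across, 100 high, standing, bystander, leave alone
- core: black plastic film core, ring 76 mm across with a 26 mm hole, 35 high, lying flat, bystander, leave alone
- driver: screwdriver, 170 mm long, lying, bystander, leave alone

How it is judged:
On the way, in this order (a step that is already met when the one before it is completed fails the run):
1. the reel is lifted clear of the cradle (distance between reel and cradle above 0.115 m and contact force between reel and cradle below 0.05 N), for 0.2 s.
2. the reel hangs on the hook, let go, and the hook has come to rest (x of reel in the frame of hook_seat between -0.03 and 0.045 m and y of reel in the frame of hook_seat between -0.008 and 0.008 m and z of reel in the frame of hook_seat between -0.02 and -0.008 m and angle between the x axis of reel and the x axis of hook_seat, either way round below 0.25 rad and value of joint hook above 0.012 m and velocity of joint hook between -0.01 and 0.01 m/s and linear speed of reel below 0.03 m/s and contact force between reel and the fingers below 0.05 N), for 0.5 s.
3. the key is pressed with the reel hanging at rest (value of joint key above 0.004 m and x of reel in the frame of hook_seat between -0.03 and 0.045 m and y of reel in the frame of hook_seat between -0.008 and 0.008 m and z of reel in the frame of hook_seat between -0.02 and -0.008 m and angle between the x axis of reel and the x axis of hook_seat, either way round below 0.25 rad and value of joint hook above 0.012 m and velocity of joint hook between -0.01 and 0.01 m/s and linear speed of reel below 0.03 m/s), for 0.05 s.
At the end, for the whole second after the job is handed in: reel hangs let go on the bar: middle -30 to +45 mm from the seat along it, within 8 mm sideways, 8 to 20 mm below, bore within 0.25 rad of the bar, hook over 12 mm down and still (under 0.01 m/s, reel under 0.03 m/s); key has been pressed and is up again (under 2 mm) (all of step 2 and value of joint key below 0.002 m); the robot touches nothing.
It fails at once if the hook moves faster than 0.06 m/s (reel dropped on it, or hook let spring) (velocity of joint hook above 0.06 m/s or velocity of joint hook below -0.06 m/s).
It fails at once if the hook is pulled past 90 mm (value of joint hook above 0.09 m).
It fails at once if the hook or scale takes more than 15 N (contact force between scale and anything else above 15 N).
It fails at once if the key is pressed before the reel hangs at rest (value of joint key above 0.003 m and not (x of reel in the frame of hook_seat between -0.03 and 0.045 m and y of reel in the frame of hook_seat between -0.008 and 0.008 m and z of reel in the frame of hook_seat between -0.02 and -0.008 m and angle between the x axis of reel and the x axis of hook_seat, either way round below 0.25 rad and value of joint hook above 0.012 m and velocity of joint hook between -0.02 and 0.02 m/s and contact force between reel and the fingers below 0.05 N)).
It fails at once if a bystander is moved more than 30 mm (distance of any of tape, loupe, tin, bottle, core, driver from where it was at the start of the episode above 0.03 m).
It also fails if it takes over 72 s, if anything falls off the work surface, if the arm or the gripper's body presses on something with over 40 N, if the wrist force passes 120 N, or if a joint passes its speed limit or range.

## Working session

There is one attempt and no reset: what is moved stays moved. The work goes in short steps, each a Python script; the robot and the scene stay as the last script left them, time stands still between calls to the robot, and variables do not carry over. Pictures are saved under pics/ and viewed, about 8 in all and at most 12, crops included, and the job is handed in when it is done.

```bash
mkdir -p pics; ls
python3 - <<'E'
from bench import r
import cv2,numpy as np
s=r.read_state();print(s['time'],s['position'],s['eef_rot'],s['opening'])
for c in('side','top'):
    f=r.grab_frame(c);cv2.imwrite(f'pics/{c}0.png',f[:,:,::-1])
    k=r.calibration(c);print(c,k['mtx'].tolist(),k['origin'],np.round(k['rotation'],4).tolist())
    for t in['reel','cradle','hook_seat','hook_tip','scale','key_top','console','tin','bottle','core','driver','tape','loupe']:
        print(t,[(np.round(d['location'],1).tolist(),round(d['p'],2)) for d in r.place_of(t,c)[:2]])
E
```

```text
pics
0.0 [ 0.19738446 -0.61867924  0.25225711] [-3.10227342e+00 -4.83036668e-01  7.24788170e-04] 0.08521964842870766
side [[380.8074837708621, 0.0, 284.4942125677695], [0.0, 380.8074837708621, 205.41203318583467], [0.0, 0.0, 1.0]] [ 0.30839576 -0.53803451  0.73237733] [-2.2809, 0.5625, -0.2119]
reel [([283.6, 360.9], 0.56)]
cradle [([235.3, 305.0], 0.74)]
hook_seat [([305.9, 192.1], 0.72)]
hook_tip [([282.4, 190.9], 0.83)]
scale [([309.3, 251.0], 0.94)]
key_top [([189.1, 181.3], 0.55)]
console [([201.7, 190.5], 0.62)]
tin [([251.3, 155.2], 0.91)]
bottle [([287.3, 174.3], 0.91), ([184.9, 179.5], 0.27)]
core [([283.1, 194.4], 0.67), ([397.6, 387.0], 0.57)]
driver [([419.7, 322.5], 0.74)]
tape [([216.1, 257.6], 0.63)]
loupe [([234.8, 303.8], 0.95), ([422.5, 318.5], 0.61)]
top [[467.7898110947098, 0.0, 279.04669475324255], [0.0, 467.7898110947098, 206.74514851324736], [0.0, 0.0, 1.0]] [0.48966326 0.00370041 1.35541131] [-2.1568, 2.2187, -0.0576]
reel [([389.5, 252.7], 0.73), ([382.0, 253.1], 0.5)]
cradle [([382.8, 248.4], 0.81), ([387.7, 147.5], 0.66)]
hook_seat [([295.9, 183.4], 0.57)]
hook_tip [([289.8, 199.9], 0.44)]
scale [([292.9, 186.1], 0.89), ([391.6, 251.3], 0.16)]
key_top []
console [([175.8, 251.8], 0.64), ([384.9, 254.6], 0.21)]
tin [([145.3, 176.9], 0.84), ([290.8, 201.8], 0.16)]
bottle [([292.2, 185.8], 0.5)]
core [([414.8, 193.0], 0.67), ([190.8, 159.5], 0.31)]
driver [([386.4, 149.5], 0.58)]
tape [([262.9, 261.2], 0.8)]
loupe [([313.8, 262.2], 0.61)]
```

View pics/side0.png

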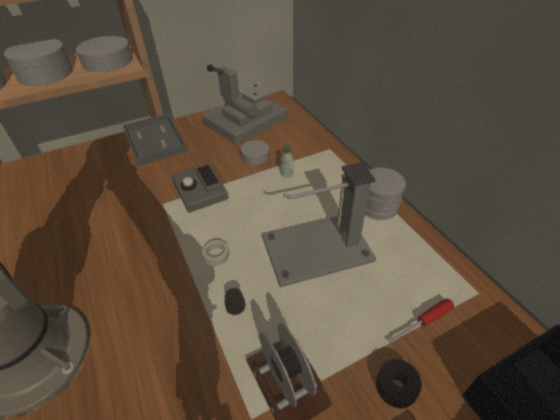

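View pics/top0.png

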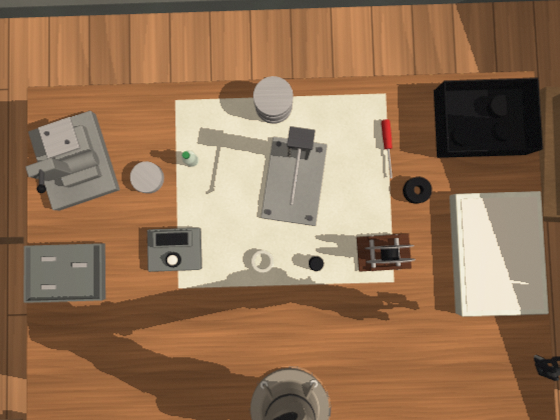

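```bash
cat > h.py <<'E'
import numpy as np,cv2
from scipy.spatial.transform import Rotation as R
from bench import r
def cam(c):
    k=r.calibration(c);return np.array(k['mtx']),np.array(k['origin']),R.from_rotvec(k['rotation']).as_matrix() if np.size(k['rotation'])==3 else np.array(k['rotation'])
def proj(c,P):
    K,o,M=cam(c);p=(np.atleast_2d(P)-o)@M@K.T;return p[:,:2]/p[:,2:]
def ray(c,uv):
    K,o,M=cam(c);uv=np.atleast_2d(uv);d=np.c_[uv,np.ones(len(uv))]@np.linalg.inv(K).T@M.T;return o,d
def atz(c,uv,z):
    o,d=ray(c,uv);return o+d*((z-o[2])/d[:,2])[:,None]
def tri(a,b):
    A=[];B=[]
    for c,uv in(('side',a),('top',b)):
        o,d=ray(c,uv);d=d[0]/np.linalg.norm(d[0]);Q=np.eye(3)-np.outer(d,d);A.append(Q);B.append(Q@o)
    return np.linalg.lstsq(np.vstack(A),np.hstack(B),rcond=None)[0]
E
python3 - <<'E'
from h import *
np.set_printoptions(precision=4,suppress=True)
print('reel',tri((283.6,360.9),(389.5,252.7)),atz('top',(389.5,252.7),.084))
print('seat',tri((305.9,192.1),(295.9,183.4)),atz('top',(295.9,183.4),.199),atz('side',(305.9,192.1),.199))
print('tip',tri((282.4,190.9),(289.8,199.9)),atz('top',(289.8,199.9),.208),atz('side',(282.4,190.9),.208))
print('scale',tri((309.3,251),(292.9,186.1)),atz('top',(292.9,186.1),0))
print('consoles',tri((201.7,190.5),(175.8,251.8)),'key',atz('side',(189.1,181.3),.034))
print('tape',atz('top',(262.9,261.2),.012),'loupe',atz('top',(313.8,262.2),.0),'tin',atz('top',(145.3,176.9),0),'core',atz('top',(414.8,193),.0),'drv',atz('top',(386.4,149.5),.01))
T=r.grab_frame('top');S=r.grab_frame('side')
for t,c,z in(('scale','top',.015),('reel','top',.149),('cradle','top',.0),('console','top',.03),('bottle','top',.1),('bottle','side',.1)):
    for d in r.outline_of(t,c)[:1]:
        m=d['pixels'].astype(np.uint8);q=np.argwhere(m)[:,::-1];w=atz(c,q,z)[:,:2].astype(np.float32)
        rc=cv2.minAreaRect(w);print(t,c,round(d['p'],2),d['extent'],np.round(rc[0],4),np.round(rc[1],4),rc[2])
def crop(f,x,y,w,h,k):return cv2.resize(f[y:y+h,x:x+w],None,fx=k,fy=k,interpolation=cv2.INTER_CUBIC)
a=crop(T,255,120,75,110,5);b=crop(T,350,225,75,55,5)
b=np.vstack([b,crop(S,240,320,75,55,5)]);cv2.imwrite('pics/crop1.png',np.hstack([a,b])[:,:,::-1])
E
```

```text
reel [ 0.429  -0.2811  0.0888] [[ 0.4325 -0.2836  0.084 ]]
seat [ 0.6117 -0.0312  0.2005] [[ 0.6154 -0.0329  0.199 ]] [[ 0.6089 -0.0286  0.199 ]]
tip [ 0.5683 -0.0141  0.2094] [[ 0.5741 -0.0164  0.208 ]] [[ 0.5631 -0.0109  0.208 ]]
scale [ 0.6267 -0.0289 -0.0038] [[ 0.6294 -0.0302  0.    ]]
consoles [0.4537 0.3122 0.0011] key [[0.4328 0.3272 0.034 ]]
tape [[0.4152 0.0622 0.012 ]] loupe [[ 0.4076 -0.0838  0.    ]] tin [[0.6688 0.3998 0.    ]] core [[ 0.5991 -0.383   0.    ]] drv [[ 0.727  -0.3038  0.01  ]]
scale top 0.9 [262.2, 129.0, 66.0, 94.8] [ 0.6627 -0.0374] [0.1595 0.277 ] 80.00194549560547
reel top 0.82 [366.5, 244.7, 48.4, 14.4] [ 0.4334 -0.2713] [0.1199 0.0434] 88.41930389404297
cradle top 0.59 [356.6, 234.7, 56.2, 35.5] [ 0.4314 -0.2861] [0.1006 0.152 ] 2.081519603729248
console top 0.78 [149.4, 227.4, 53.8, 43.1] [0.4579 0.3102] [0.1186 0.1528] 0.5317783355712891
bottle top 0.58 [182.8, 148.3, 17.6, 18.4] [0.7035 0.2459] [0.0504 0.0383] 43.53282928466797
bottle side 0.59 [279.6, 146.2, 13.8, 30.5] [0.68   0.2019] [0.138  0.0345] 66.27312469482422
```

View pics/crop1.png

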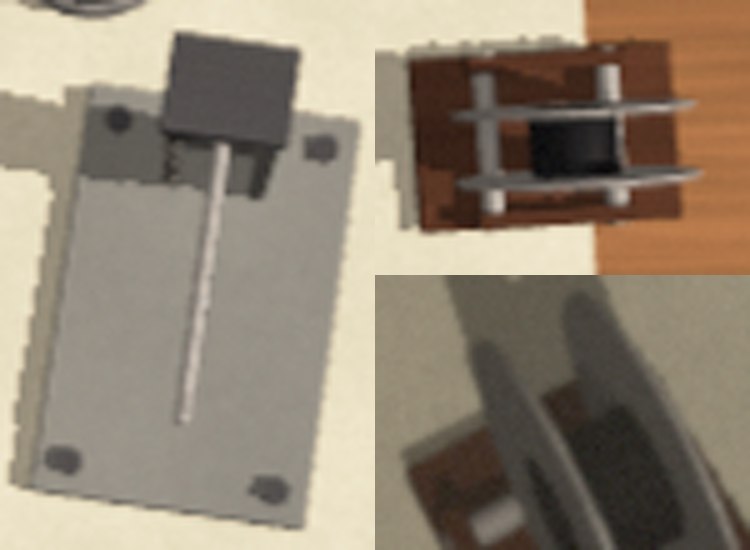

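Run:
```python
from h import *
np.set_printoptions(precision=4,suppress=True)
a=atz('top',(291.8,204.2),.208)[0];b=atz('top',(299.2,150),.199)[0];print('tip',a,'barend',b,np.degrees(np.arctan2(b[1]-a[1],b[0]-a[0])))
e=atz('top',[(326.4,144),(315.6,225),(261,217.5)],.015);print(e);d=e[0]-e[1];print(np.degrees(np.arctan2(d[1],d[0])))
d=e[2]-e[1];print(np.degrees(np.arctan2(d[1],d[0]))-90)
f=atz('top',[(366,248.4),(413.6,245.6),(367,262),(415,259.8)],.084);print(f,f.mean(0))
for i in(0,2):d=f[i]-f[i+1];print(np.degrees(np.arctan2(d[1],d[0]))-90)
s=r.read_state();print(s['time'],s['wrist_force'])
# tip in side: pixel (287,195)?
print(tri((286.5,195),(291.8,204.2)))
def rot(yaw,flip=0): # tool z down, tool y along (cos yaw, sin yaw)
    y=np.array([np.cos(yaw),np.sin(yaw),0])*(-1 if flip else 1);z=np.array([0,0,-1.]);return R.from_matrix(np.c_[np.cross(y,z),y,z]).as_rotvec()
for fl in(0,1):
    for p,yw in(((.431,-.284,.139),0.03),((.431,-.284,.3),0.03),((.52,-.02,.25),-.14),((.615,-.03,.17),-.14),((.43,.31,.1),-.14)):
        q=r.inverse_kinematics(p,rot(yw,fl));print(fl,p,q)
```

```text
tip [ 0.5634 -0.021   0.208 ] barend [ 0.6988 -0.0436  0.199 ] -9.494954866734199
[[ 0.7473 -0.1303  0.015 ]
 [ 0.5142 -0.0914  0.015 ]
 [ 0.5401  0.0643  0.015 ]]
-9.461474326637598
-9.441429729775123
[[ 0.4459 -0.2206  0.084 ]
 [ 0.4498 -0.3494  0.084 ]
 [ 0.4092 -0.2219  0.084 ]
 [ 0.4116 -0.3514  0.084 ]] [ 0.4291 -0.2858  0.084 ]
1.7636726365013828
1.031993042529379
1.8 [ 0.548  -0.2433 -0.648 ]
[ 0.5651 -0.0217  0.2041]
0 (0.431, -0.284, 0.139) [ 0.8235  0.3016 -0.3813  1.9681  0.1419  0.8973  0.399 ]
0 (0.431, -0.284, 0.3) [ 0.8287  0.1367 -0.3648  1.7791  0.0515  1.2351  0.4801]
0 (0.52, -0.02, 0.25) [ 0.4996  0.2079 -0.6224  1.8338  0.1327  1.1414 -0.3081]
0 (0.615, -0.03, 0.17) [ 0.4234  0.4629 -0.5893  1.7008  0.2876  1.0655 -0.3979]
0 (0.43, 0.31, 0.1) [-0.1138  0.4425 -0.7292  1.9599  0.3797  0.8786 -1.1824]
1 (0.431, -0.284, 0.139) [ 0.391   0.2859  0.1279  1.9796 -0.0467  0.8788 -2.568 ]
1 (0.431, -0.284, 0.3) [ 0.4618  0.1239  0.0418  1.7883 -0.0055  1.2295 -2.6064]
1 (0.52, -0.02, 0.25) [ 0.9075  0.3354 -1.153   1.8257  0.3293  1.1947  2.6529]
1 (0.615, -0.03, 0.17) [ 0.7753  0.6689 -1.1562  1.6921  0.6488  1.2208  2.463 ]
1 (0.43, 0.31, 0.1) [ 0.176   0.6233 -1.1554  1.9537  0.6765  1.0217  1.7076]
```

```bash
cat >> h.py <<'E'
np.set_printoptions(precision=4,suppress=True)
def rot(yaw):
    y=np.array([np.cos(yaw),np.sin(yaw),0]);z=np.array([0,0,-1.]);return R.from_matrix(np.c_[np.cross(y,z),y,z]).as_rotvec()
def fz(n=15,dt=.02):
    a=[]
    for _ in range(n):
        a.append(r.read_state()['wrist_force']);r.pause(dt)
    a=np.array(a);return a.mean(0),a.std(0)
YB=np.radians(-9.45);U=np.array([np.cos(YB),np.sin(YB),0]);SEAT=np.array([.609,-.029,.199])
def st():
    s=r.read_state();print('t',round(s['time'],2),'pos',s['position'],'open',round(s['opening'],4),'f',s['wrist_force'])
E
python3 - <<'E'
from h import *
r.move_pose([.429,-.2855,.21],rot(.03));st()
r.servo_line([.429,-.2855,.137],v=.08);r.pause(.2)
print(fz());st()
r.grip(.036,30);st()
r.servo_line([.429,-.2855,.1425],v=.03);r.servo_line([.429,-.2855,.2525],v=.1);r.pause(.3)
print(fz());st()
cv2.imwrite('pics/top1.png',np.hstack([cv2.resize(r.grab_frame('side')[180:400,200:400],(400,440)),cv2.resize(r.grab_frame('top')[200:310,330:430],(400,440))])[:,:,::-1])
E
```

```text
t 3.31 pos [ 0.4284 -0.2873  0.2101] open 0.0853 f [0.294  0.1566 0.0698]
(array([ 0.1354,  0.033 , -0.0341]), array([0.5196, 0.5671, 0.7472]))
t 4.82 pos [ 0.429  -0.2855  0.1371] open 0.0855 f [-0.4367 -0.9103 -0.4222]
t 5.3 pos [ 0.4293 -0.2855  0.1372] open 0.0395 f [0.4315 0.0923 0.6655]
(array([-0.1411,  0.1573, -4.6918]), array([0.4153, 0.6545, 0.4084]))
t 7.43 pos [ 0.429  -0.2855  0.2525] open 0.0397 f [ 0.0666 -0.2146 -4.8277]
```

View pics/top1.png

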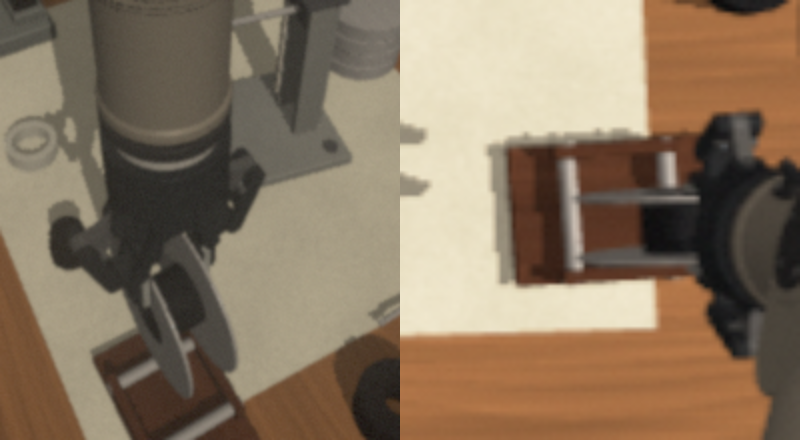

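Run:
```python
from h import *
print(atz('top',[(375,249),(375,264.5)],.1995)-[0,.065,0])
p=SEAT-U*.1;p[2]=.2526
r.move_pose(p,rot(YB));r.pause(.3);st();print(fz(25))
T=r.grab_frame('top');S=r.grab_frame('side')
for c in('side','top'):
    for t in('reel','hook_tip','hook_seat'):print(c,t,[(np.round(d['location'],1),round(d['p'],2)) for d in r.place_of(t,c)[:2]])
print('expect reel',proj('side',[p[0],p[1],.1995]),proj('top',[p[0],p[1],.1995]))
cv2.imwrite('pics/pre.png',np.hstack([cv2.resize(S[130:290,220:380],None,fx=2.5,fy=2.5,interpolation=2),cv2.resize(T[140:260,240:340],(400,400*120//100))[:400]])[:,:,::-1])
```

```text
[[ 0.4478 -0.2873  0.1995]
 [ 0.4099 -0.2858  0.1995]]
t 8.93 pos [ 0.5103 -0.0137  0.2525] open 0.0394 f [ 0.2843  0.331  -4.1392]
(array([-0.0676,  0.0203, -4.798 ]), array([0.5164, 0.3776, 0.4847]))
side reel [(array([261. , 200.4]), 0.57)]
side hook_tip [(array([283.6, 191.6]), 0.84)]
side hook_seat [(array([305.8, 190.9]), 0.78)]
top reel []
top hook_tip [(array([415.3, 191. ]), 0.24)]
top hook_seat [(array([294.6, 184.1]), 0.61)]
expect reel [[259.7364 202.7957]] [[288.9784 225.9406]]
```

View pics/pre.png

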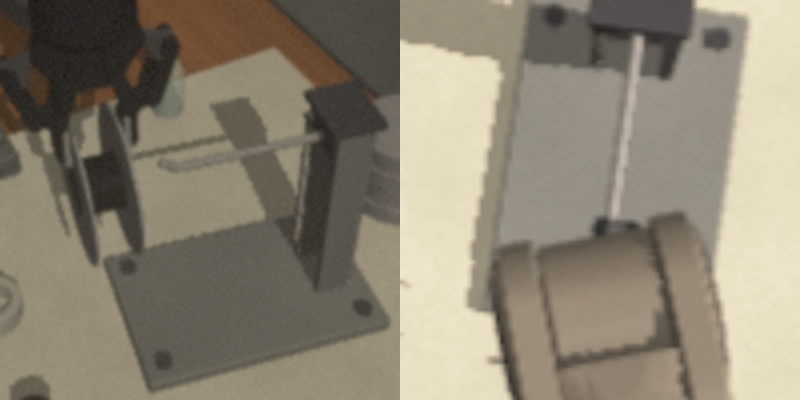

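```bash
cat > ov.py <<'E'
from h import *
import sys
S=r.grab_frame('side');x0,y0,w,h,k=235,150,130,100,6
im=cv2.resize(S[y0:y0+h,x0:x0+w],None,fx=k,fy=k,interpolation=2).copy()
s=r.read_state();c=np.array(s['position'])-[0,0,.0531];V=np.array([-U[1],U[0],0]);t=np.linspace(0,2*np.pi,73)[:,None]
def pl(P,col):
    q=(proj('side',P)+.5-[x0,y0])*k-.5;cv2.polylines(im,[np.int32(q*16)],False,col,1,cv2.LINE_AA,4)
for e in(-.02,.02):pl(c+U*e+.065*(np.cos(t)*V+np.sin(t)*[[0,0,1.]]),(255,60,60))
pl(c-U*.02+.014*(np.cos(t)*V+np.sin(t)*[[0,0,1.]]),(255,255,0))
for z in(0,-.008):pl(np.array([SEAT-U*.044+[0,0,z],SEAT+U*.093+[0,0,z]]),(0,255,0))
print(s['position'],s['time']);cv2.imwrite(sys.argv[1],im[:,:,::-1])
E
python3 ov.py pics/ov1.png
```

```text
[ 0.5104 -0.0126  0.2526] 9.8
```

View pics/ov1.png

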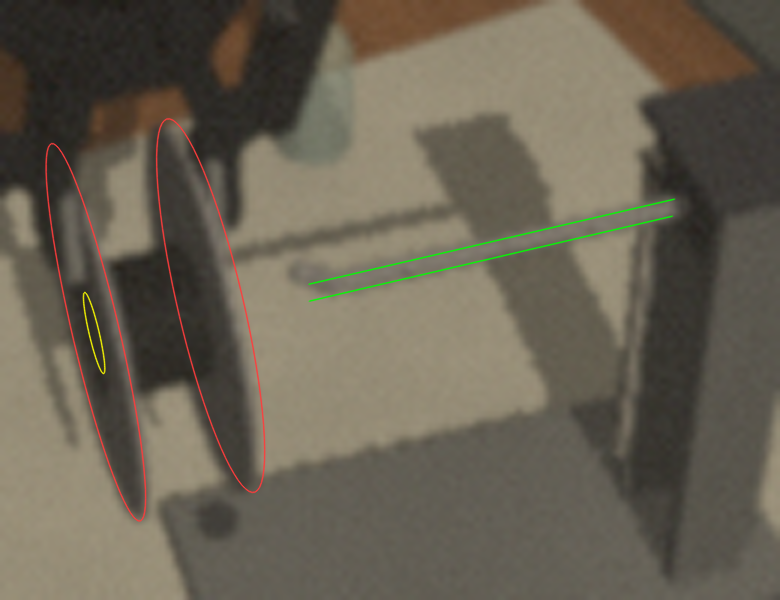

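```bash
python3 - <<'E'
from h import *
p=SEAT+U*.003;p[2]=.2526
print(r.servo_line(p,v=.04,threshold=3.5));st();print(fz(10))
p[2]=.243;print(r.servo_line(p,v=.02));print(fz(10))
E
python3 ov.py pics/ov2.png
```

```text
False
t 12.53 pos [ 0.6119 -0.0295  0.2526] open 0.0393 f [ 0.6261  1.1807 -4.579 ]
(array([ 0.1652,  0.1285, -4.9138]), array([0.3623, 0.7031, 0.5011]))
False
(array([ 0.1202,  0.2578, -4.5903]), array([0.2995, 0.3587, 0.5175]))
[ 0.612  -0.0295  0.2431] 13.5417
```

View pics/ov2.png

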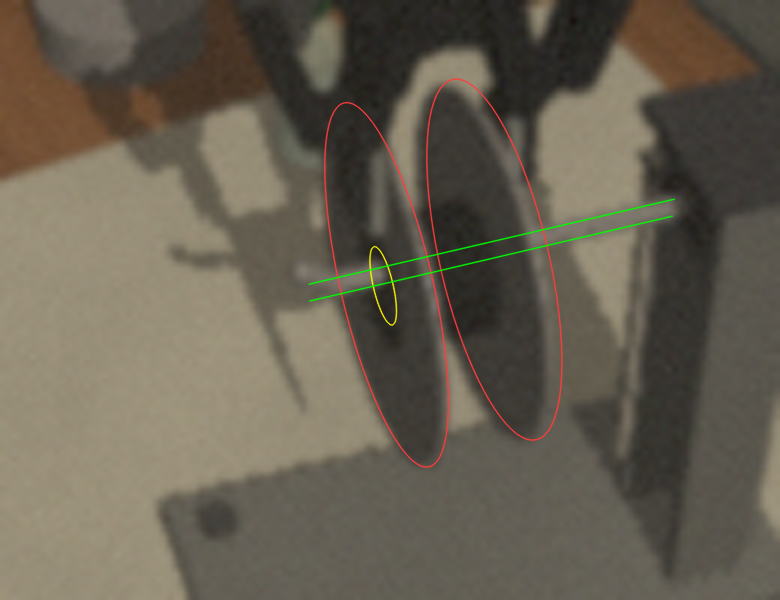

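Run:
```python
from h import *
p=SEAT+U*.003
for z,v in((.213,.018),(.197,.018)):
    p[2]=z;r.servo_line(p,v=v);r.pause(.4);print(z,*fz(30));st()
```

```text
0.213 [ 0.4825 -0.2234 -1.8101] [0.5714 0.4591 0.4666]
t 16.26 pos [ 0.612  -0.0295  0.213 ] open 0.0394 f [ 1.2167 -0.4633 -2.745 ]
0.197 [ 1.0207 -0.1576 -0.2036] [0.5791 0.5208 0.3653]
t 18.2 pos [ 0.612  -0.0295  0.197 ] open 0.0394 f [ 0.2086 -0.2398 -0.3804]
```

```bash
python3 - <<'E'
from h import *
p=SEAT+U*.003;p[2]=.1951
r.servo_line(p,v=.01);r.pause(.5);m,s=fz(60,.01);print(m,s);st()
if abs(m[2])<.25:
    r.grip(.044,20);st();r.pause(.3);r.grip(.075);r.pause(.5);print(fz(10));st()
E
python3 ov.py pics/ov3.png
```

```text
[ 1.3346 -0.3667 -0.236 ] [0.551  0.4723 0.4838]
t 19.54 pos [ 0.612  -0.0295  0.1951] open 0.0397 f [ 1.8183 -0.7984 -0.9069]
t 19.77 pos [ 0.6114 -0.0293  0.1949] open 0.0441 f [ 0.5213 -0.0365 -0.7639]
(array([-0.2287,  0.0491, -0.2294]), array([0.2652, 0.536 , 0.5672]))
t 21.14 pos [ 0.612  -0.0295  0.1951] open 0.0749 f [ 0.308  -0.2965 -0.2492]
[ 0.6119 -0.0295  0.1951] 21.1917
```

View pics/ov3.png

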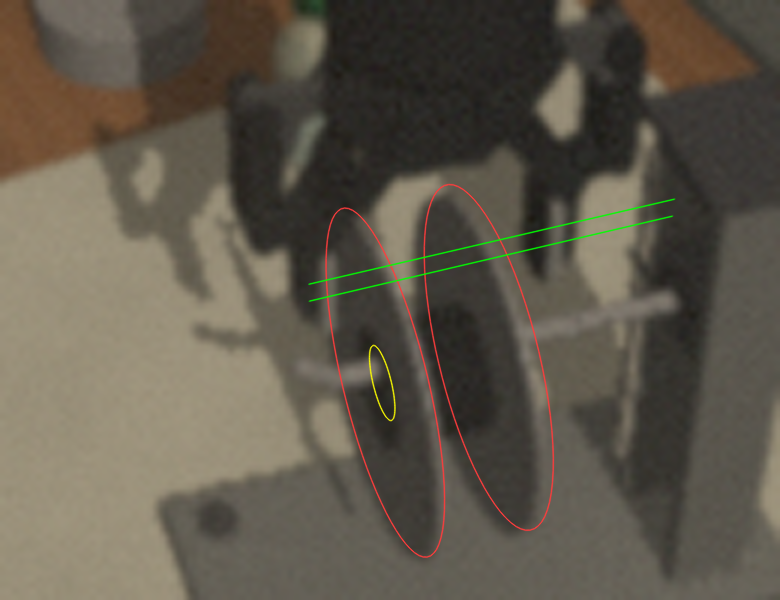

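Run:
```python
from h import *
p=SEAT+U*.003;p[2]=.32
r.servo_line(p,v=.08);r.grip(0.0)
f=r.grab_frame('side');T=r.grab_frame('top')
L={}
for c in('side','top'):
    L[c]=[(np.round(d['location'],1),round(d['p'],2)) for d in r.place_of('key_top',c)[:2]];print(c,L[c],[(d['extent'],round(d['p'],2)) for d in r.boxes_of('key',c)[:2]])
def wh(f,x0,y0,x1,y1):
    g=f[y0:y1,x0:x1].min(2).astype(int);n,l,s,c=cv2.connectedComponentsWithStats((g>g.max()-45).astype(np.uint8));i=1+s[1:,4].argmax();return c[i]+[x0,y0],s[i]
a,sa=wh(f,176,170,200,195);b,sb=wh(T,160,248,186,270);print(a,sa,b,sb,tri(a,b),atz('top',b,.036),atz('side',a,.036))
for yw in(np.pi/2,-np.pi/2):print(r.inverse_kinematics([.43,.322,.1],rot(yw)))
for c,k in(('side',f),('top',T)):
    print([(np.round(d['location'],1),round(d['p'],2)) for d in r.place_of('reel',c)[:1]])
cv2.imwrite('pics/key.png',np.hstack([cv2.resize(f[150:220,160:240],None,fx=5,fy=5),cv2.resize(T[220:290,130:210],None,fx=5,fy=5)])[:,:,::-1]);st()
```

```text
side [(array([187.1, 182.5]), 0.47)] [([282.5, 188.2, 70.8, 27.7], 0.38)]
top [(array([259. , 259.8]), 0.56), (array([170.6, 261.9]), 0.47)] [([403.5, 178.5, 29.1, 22.8], 0.74)]
[187.375  180.9583] [ 7  7 10  9 72] [172.  259.5] [ 8  8  9  8 60] [0.4277 0.3142 0.0472] [[0.4283 0.3166 0.036 ]] [[0.4286 0.3285 0.036 ]]
[ 0.039   0.5399 -0.973   1.9395  0.5482  0.9533  0.3702]
[-0.2936  0.4105 -0.5251  1.9473  0.269   0.8523 -2.5322]
[(array([305.4, 212.5]), 0.63)]
[(array([295.4, 185.5]), 0.64)]
t 24.0 pos [ 0.6119 -0.0295  0.32  ] open -0.0003 f [-0.3643 -0.3463 -0.3296]
```

View pics/key.png

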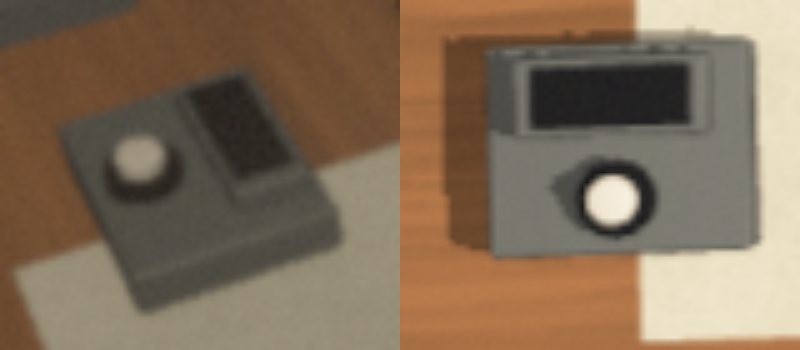

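Run:
```python
from h import *
k=[.428,.315];r.move_pose([*k,.13],rot(np.pi/2));st()
r.servo_line([*k,.088],v=.06);r.pause(.2);b=fz(10)[0];print(b)
hit=r.servo_line([*k,.050],v=.015,threshold=3.5);z=r.read_state()['position'][2];m=fz(10)[0];print(hit,z,m-b);st()
```

```text
t 25.6 pos [0.4295 0.3142 0.1303] open 0.0003 f [ 0.2673 -0.0894 -0.7225]
[-0.2683  0.3694  0.0942]
True 0.06977891837401852 [ 0.6004 -0.3621  3.6127]
t 28.32 pos [0.428  0.315  0.0699] open -0.0 f [0.5811 0.2574 3.419 ]
```

```bash
python3 - <<'E'
from h import *
k=[.428,.315]
print(r.servo_line([*k,.0686],v=.008));print(fz(10)[0]);st()
if fz(10)[0][2]<7: print(r.servo_line([*k,.0678],v=.008,threshold=8));print(fz(15)[0])
r.servo_line([*k,.15],v=.08);r.pause(.3);print(fz(10)[0]);st()
E
sed -i 's/x0,y0,w,h,k=235,150,130,100,6/x0,y0,w,h,k=235,150,130,100,6/' ov.py; python3 ov.py pics/ov4.png
python3 - <<'E'
from h import *
T=r.grab_frame('top');cv2.imwrite('pics/topend.png',T[:,:,::-1])
E
```

```text
False
[-0.1126 -0.3861  4.3986]
t 28.77 pos [0.428  0.315  0.0686] open -0.0001 f [-0.0634 -0.6408  3.9555]
False
[-0.8085 -0.5795  7.2909]
[ 0.0516 -0.1438 -0.0357]
t 31.08 pos [0.428  0.315  0.1499] open -0.0004 f [-0.2385  0.73    0.409 ]
[0.428 0.315 0.15 ] 31.1333
```

View pics/ov4.png

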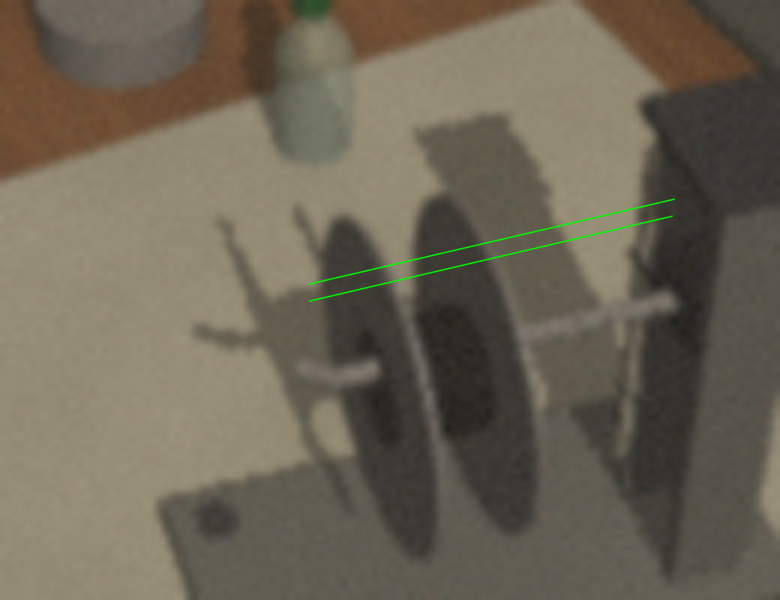

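View pics/topend.png

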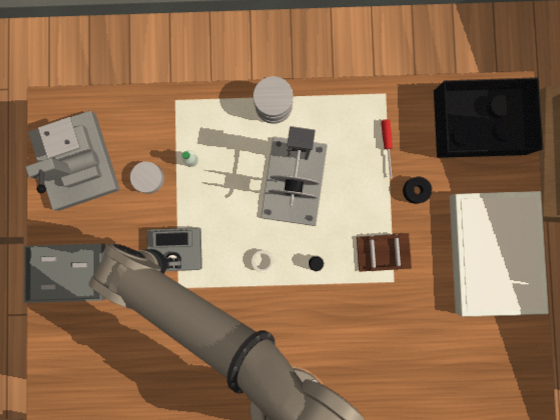

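Run:
```python
from h import *
def f():
    g=np.mean([cv2.cvtColor(r.grab_frame('side'),7)[175:250,285:330].astype(np.float32) for _ in range(4)],0);return g
a=f();r.pause(2);b=f();print(cv2.phaseCorrelate(a,b));st();r.sign_off()
```

```text
((0.42726949244146795, 0.5306514825069684), 1.0062468576784487)
t 33.58 pos [0.428 0.315 0.15 ] open -0.0005 f [-1.5026  0.1643 -0.154 ]
the job is handed in; nothing more can be done
```

The reel is hanging on the hook, the key has been pressed, and I handed the job in at about 34 s of the 72 s allowed. The hand-in gave no verdict.

**What was done**
- I gripped the reel at 30 N and lifted it out of the cradle. The wrist force gave its weight as about 4.7 N (roughly 0.48 kg).
- I threaded it onto the bar and lowered it at 10–18 mm/s. The force changed with depth at 100 N/m, as stated for the spring.
- I let go with about 0.2 N still on the wrist, which is within its noise.
- After the gripper was raised, I pressed the key until it bottomed at about 7 N, then backed off to 80 mm above it.

**Last checks**
- **Reel:** the final pictures show it hanging free near the seat with the bore along the bar. It sat a few millimetres nearer the open end than where I let go, well inside the allowed range.
- **Other objects:** nothing else on the bench looks moved.
- **Robot:** it touches nothing, and the wrist force is about zero.

**Not clean or not measured**
- **Stillness:** comparing pictures about 2 s apart gave a shift of (0.43, 0.53) pixels at near-perfect correlation. I think this is the method's half-pixel bias for an odd-sized crop, not motion, but I did not verify that.
- **Hook speed at release and key travel:** neither was measured directly. The key press is inferred from the force.
- **Heights:** the key and the hook contact came about 5 mm and 4 mm higher than I had estimated. Force sensing dealt with both.

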